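# Shut the gas inlet and open the vent of a pressure reactor

## Task

Before the pressure reactor can be opened, isolate and vent it: swing the inlet valve's flat sleeved handle clockwise through its quarter turn until it meets its stop, and only then swing the vent valve's ball-ended handle counter-clockwise to its stop. Seat each one by leaning on the handle against its stop with about 13 N for a good half second, never more than 20 N, and leave it resting against the stop. Leave everything else on the bench where it is.

Things in the scene. Friction and masses are not known exactly. Their poses are not given: they have to be found in the camera images.
- inlet_pivot (a point): the inlet valve's stem axis (vertical), at the handle's mid-height, 110 mm above the bench. The valve is fixed to the bench; its foot plate (150 x 75 mm) and pipe lie within 85 mm of the axis and reach at most 75 mm up. The stop parts under the handle lie within 40 mm of the axis, the stem's nut rises 11 mm above this point. z is up.
- inlet_grip (a point): where to push the inlet handle: mid-height, mid-width, 85 mm out from the axis (-x of this point points outwards). Flat bar with a grey sleeve 20 mm wide, 12 mm thick, 55 to 125 mm from the axis. Push square on its counter-clockwise flank. It sweeps level, clockwise from above, way clear, turns stiffly (about 4 N here) and stays where left.
- inlet_handle (a joint): inlet handle angle (rad): 0 = open, along its pipe, growing clockwise from above as it is shut; starts at 0 to 0.25. A stop lug ends the travel somewhere between 1.35 and 1.70: not measured, to be felt. It is stiffly sprung: from first touch the push needed at the grip point rises from 4 N by about 6 N per mm. Over 25 N damages it.
- vent_pivot (a point): the vent valve's stem axis (vertical), at the handle's mid-height, 110 mm above the bench. The valve is fixed to the bench; its foot plate (150 x 75 mm) and pipe lie within 85 mm of the axis and reach at most 75 mm up. The stop parts under the handle lie within 40 mm of the axis, the stem's nut rises 11 mm above this point. z is up.
- vent_grip (a point): where to push the vent handle: mid-height, mid-width, 85 mm out from the axis (-x of this point points outwards). Round steel rod 12 mm thick, grey end ball 28 mm across centred 114 mm from the axis. Push square on its clockwise flank. It sweeps level, counter-clockwise from above, way clear, turns stiffly (about 4 N here) and stays where left.
- vent_handle (a joint): vent handle angle (rad): 0 = shut, across its pipe, growing counter-clockwise from above as it is opened; starts at 0 to 0.25. A stop lug ends the travel somewhere between 1.35 and 1.70: not measured, to be felt. It is stiffly sprung: from first touch the push needed at the grip point rises from 4 N by about 6 N per mm. Over 25 N damages it.
- spanner: a steel open-ended spanner 180 mm long, lying flat (8 mm or so high). Bystander, loose.
- dish: a shallow round glass dish, 90 mm across, 16 mm high. Bystander, loose; origin at the centre of its underside.
- plug: a small stepped steel plug, 32 mm across, 32 mm high. Bystander, loose; origin at the centre of its underside.
- gasket: a flat copper gasket ring, 60 mm across, 6 mm high. Bystander, loose; origin at the centre of its underside.
- reagent: a brown glass bottle, 72 mm across, 150 mm high. Bystander, loose; origin at the centre of its underside.
- beaker: a glass beaker, 72 mm across, 85 mm high. Bystander, loose; origin at the centre of its underside.
- sample_jar: a small closed glass jar, 48 mm across, 55 mm high. Bystander, loose; origin at the centre of its underside.
Not all that is in view belongs to the job. Leave any pink look-alike of the part that bears inlet_pivot alone. Leave any blue look-alike of the part that bears vent_pivot alone.

How it is judged:
By the outcome, as a careful person would: the job done as asked, in the order asked, and still so for the second after the job is handed in, with the robot touching nothing.
It also fails if it takes over 72 s, if anything falls off the work surface, if the arm or the gripper's body presses on something with over 40 N, if the wrist force passes 120 N, or if a joint passes its speed limit or range.

## Robot

A 6-joint arm with a two-finger parallel gripper is mounted at the origin on the work surface. World frame = base frame: x ahead of the robot, y to its left, z up, the work surface at z = 0. Lengths are in m, angles in degrees, forces in N, time in s.
With the tool pointing down it reaches from about 0.3 to 0.75 m from the base axis. Payload 8.5 kg.
Tool frame: the origin (TCP) lies at the very end of the fingers, on their centre line; the grasp point (between the pads) lies grasp_offset behind it (grasp_offset is the distance from the TCP to the grasp point, in m); x points along the fingers, z is the direction in which the jaws open and shut, and the axes are right-handed (so a half turn about x gives the same grasp; the last joint's range is limited). The gripper opens to 85 mm and grips with 20 to 120 N. Pads are 22 mm wide; open, the fingers measure 114 mm over their backs; the gripper's body (76 mm by 85 mm) begins 54 mm behind the grasp point. The pads swing forward as they close: fully open they stand 13 mm farther back than shut.
Start: joints at [-79.888, 21.807, 74.336, -0, 83.858, -12.336], TCP at [0.21, -0.508, 0.231] pointing down, gripper open.
Joint ranges: [-178.18, 178.18], [-50.72, 133.34], [12.68, 142.11], [-81.47, 261.47], [9.98, 163.14], [-165.26, 165.26]. Speed limits (degrees/s): [136.94, 136.94, 180, 180, 180, 180].

## Interface

Orientations are given as a 3x3 rotation matrix whose columns are the frame's x, y, z axes.
In Python, from rig import observe, get_image, close_job, recognise, grasp_offset gives the robot as it stands.
- The arm moves only by the tool drive_tool, never from a script. Its argument "targets" is a list that holds one entry, the list of rows, each a list of 7 numbers: the shift along the tool's x, y, z in units of 50 mm (1.0 is 50 mm), then the turn, a rotation vector about the tool's x, y, z in rad, then the opening, from -1 (shut) to 1 (fully open), so that 0 is half open. A call has 1 to 5 rows; each row shifts and turns the commanded pose from where the row before left it, along the tool's axes as they then stand; what a row does not reach is not made up. A row lasts 1/10 s, in which the tool goes at most 50 mm and 8.59 degrees, less where a joint would pass 70% of its speed; a pose out of reach is approached as far as the arm can. A call is refused whole if a number of a shift passes 1 or a number of a turn 0.15, either way. A call with a gripper value outside its range is refused whole. The fingers move at their own pace and stop on an object; "force" is the grip in N (left out, the last holds). Time passes only in rows, so rows that do not move let the fingers close. It gives the time, the measured TCP pose, the force and the opening at its end, in the units of the state.
- observe(): the state, without advancing time (a new reading comes with each control period).
- get_image(name): name is "scene" or "top" or "wrist"; returns a dict with "image" (400x640x3 uint8, red, green, blue), "fx", "fy", "cx", "cy" (pixels), "k1" (the pictures are not rectified: a ray, as slopes to the right and down, at radius r is drawn at 1 + k1 r^2 times it, then the intrinsics apply), "rvec" (rotation vector, rad) and "tvec" (3), from world to camera coordinates, as OpenCV has them. Camera axes: x right, y down, z forward; pixel columns grow to the right and rows downward; lengths in m; the calibration is good to about 2 mm. A picture is of the moment at which its call begins. There is no depth.
- close_job(): hands the job in, once; it reports no verdict.
Trained networks look in a picture, given as the dict that the camera call returned (one of the last four; its "shot" number tells which), for a name from the list of things; names that differ only in an ending like _2 or _b are one class to them, and where a whole thing is asked for, a point or a joint stands for the part that bears it (a point fixed in the world has none). Each returns a list of dicts, best first, with "p" (0 to 1); they miss things now and then, are a little off and sometimes report something else, mostly with a low value. They report only what shows in the picture. A call takes as long as a camera call. They do not tell look-alikes from the thing itself.
- recognise(label, picture): "at" ([column, row] as shares, 0 to 1, of the picture: columns of its width, rows of its height, amid what is visible of it).
The state is a dict: "time_s": time; "q": joint angles; "qvel": joint speeds; "joint_efforts": joint torques, N m; "position": TCP position; "tool_rot": TCP orientation; "ft_force": force on the tool from outside, world axes, zero at the start; "wrist_torque": the same for the moment, N m; "grip_width": finger opening in m.
Only numpy, scipy, OpenCV 4.12 (cv2) and the standard library are available. Lean on these libraries where they do the work, as an engineer would, in place of code of your own. Each camera call takes 0.05 s, during which the arm holds its last target.

## Working session

There is one attempt and no reset: what is moved stays moved. The work goes in short steps, Python scripts to look and compute and a tool call to move; the robot and the scene stay as the last step left them, time stands still between calls to the robot, and variables do not carry over. Pictures are saved under pics/ and viewed, and the job is handed in when it is done.

Besides the shell and the picture viewer there is one more tool, called as name(argument=value, ...), one argument or row to a line, values as JSON. drive_tool: Moves the arm, as the interface text tells. Its arguments: {"type":"object","properties":{"targets":{"type":"array"},"force":{"type":"number"}},"required":["targets"]}

```bash
ls; mkdir -p pics; python3 - <<'E'
from rig import *
import rig,cv2
print(grasp_offset, observe())
for n in ("scene","top","wrist"):
    p=get_image(n); cv2.imwrite(f"pics/{n}0.png",cv2.cvtColor(p["image"],cv2.COLOR_RGB2BGR))
    print(n,{k:v for k,v in p.items() if k!="image"})
    for l in ["inlet_pivot","inlet_grip","inlet_handle","vent_pivot","vent_grip","vent_handle"]:
        print(l,[(round(d["p"],2),round(d["at"][0]*640),round(d["at"][1]*400)) for d in recognise(l,p)])
E
```

```text
pics
0.0187 {'time_s': 0.0, 'q': array([-7.98881220e+01,  2.18408633e+01,  7.43864262e+01, -3.20610064e-04,
        8.38593276e+01, -1.23366726e+01]), 'qvel': array([-0.01018619,  0.08855345,  0.05091662,  0.06440892,  0.07256879,
        0.03635138]), 'joint_efforts': array([ 9.53933486e-04, -4.48451221e+01, -2.31273580e+01, -9.35184789e-05,
        4.73926644e-03, -4.30980197e-05]), 'position': array([ 0.2099524 , -0.50801495,  0.23070313]), 'tool_rot': array([[-2.70896858e-04,  9.24222608e-01,  3.81854028e-01],
       [ 1.48729367e-03,  3.81853992e-01, -9.24221465e-01],
       [-9.99998857e-01,  3.17560387e-04, -1.47803348e-03]]), 'ft_force': array([ 0.46653754, -0.44487417, -0.50600473]), 'wrist_torque': array([ 0.04730637, -0.03649064,  0.01138525]), 'grip_width': 0.08546833279263064}
scene {'fx': 417.54204880793736, 'fy': 417.54204880793736, 'cx': 320.10601784994503, 'cy': 197.73809140728355, 'k1': 0.0071493286208564434, 'rvec': array([ 1.7284178 ,  1.49224955, -0.79592772]), 'tvec': array([-0.05502126, -0.21592081,  1.65760367]), 'shot': 1}
inlet_pivot [(0.95, 256, 228), (0.81
[... 443 characters left out ...]
'tvec': array([0.01440384, 0.53898152, 1.18372098]), 'shot': 2}
inlet_pivot [(0.93, 474, 218), (0.58, 400, 203)]
inlet_grip [(0.92, 407, 222), (0.7, 488, 236)]
inlet_handle [(0.8, 404, 223), (0.58, 487, 238)]
vent_pivot [(0.71, 263, 219), (0.58, 189, 259)]
vent_grip [(0.62, 263, 233), (0.58, 185, 281)]
vent_handle [(0.78, 184, 282), (0.64, 262, 232)]
wrist {'fx': 340.53048666962906, 'fy': 340.53048666962906, 'cx': 320.1953567641234, 'cy': 200.26796114747822, 'k1': -0.03429816633536036, 'rvec': array([-2.37463103,  1.58857375,  0.2631808 ]), 'tvec': array([-0.54912539, -0.04168641,  0.38111348]), 'shot': 3}
inlet_pivot []
inlet_grip []
inlet_handle []
vent_pivot []
vent_grip []
vent_handle []
```

View pics/scene0.png

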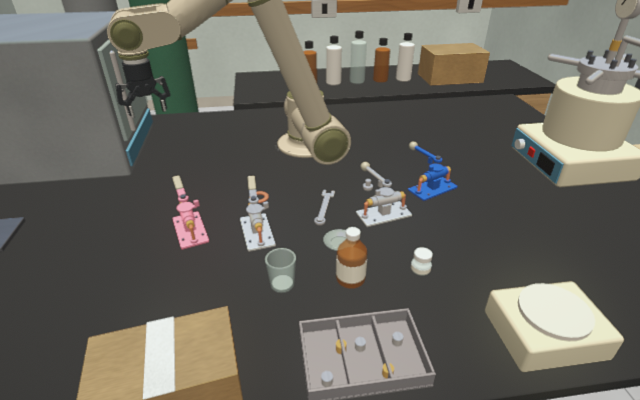

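View pics/top0.png

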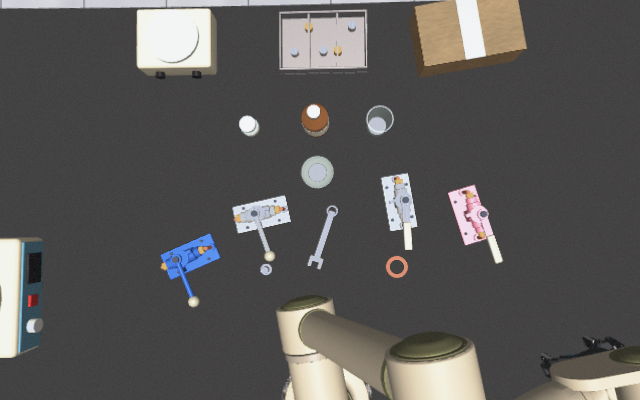

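```bash
python3 - <<'E'
import cv2
a=cv2.imread("pics/top0.png")[150:330,140:540]
cv2.imwrite("pics/topcrop0.png",cv2.resize(a,None,fx=2,fy=2,interpolation=cv2.INTER_CUBIC))
a=cv2.imread("pics/scene0.png")[110:310,120:500]
cv2.imwrite("pics/scenecrop0.png",cv2.resize(a,None,fx=2,fy=2,interpolation=cv2.INTER_CUBIC))
E
```

```text
(no output)
```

View pics/topcrop0.png

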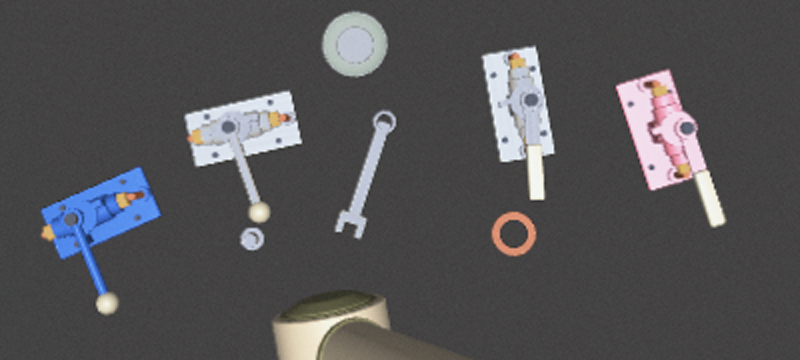

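View pics/scenecrop0.png

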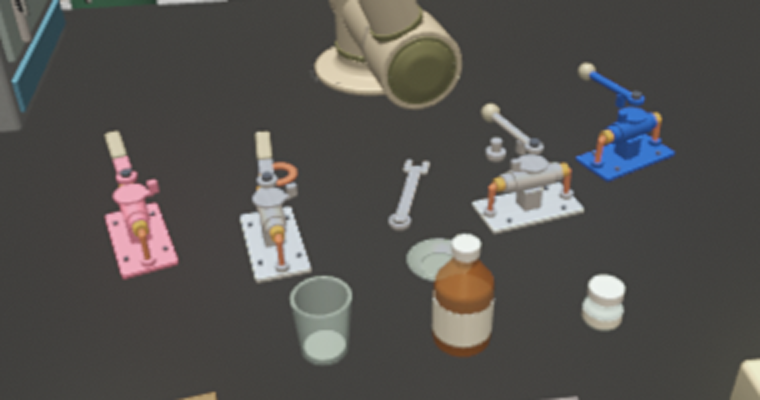

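The top view shows the silver inlet valve with its nut at about (405,200) and sleeve end at (408,249). The silver vent valve has its nut at about (254,213) and ball at (269,256). The pink and blue ones are look-alikes. Next I'll work out metric positions.

```bash
cat > h.py <<'E'
import numpy as np, cv2
from rig import *
def ray(p,uv):
    R=cv2.Rodrigues(np.array(p["rvec"]))[0]; t=np.array(p["tvec"])
    d=np.array([(uv[0]-p["cx"])/p["fx"],(uv[1]-p["cy"])/p["fy"]]); s=d.copy()
    for _ in range(20): s=d/(1+p["k1"]*(s@s))
    return -R.T@t, R.T@np.array([s[0],s[1],1])
def onz(p,uv,z):
    o,d=ray(p,uv); return o+d*(z-o[2])/d[2]
def proj(p,X):
    R=cv2.Rodrigues(np.array(p["rvec"]))[0]; c=R@np.array(X)+p["tvec"]; s=c[:2]/c[2]; s=s*(1+p["k1"]*(s@s))
    return s*p["fx"]+[p["cx"],p["cy"]]
E
python3 - <<'E'
from h import *
t=get_image("top"); s=get_image("scene")
np.set_printoptions(precision=4,suppress=True)
L=[("in nut",(405.5,200),(253.5,198),.121),("in tip",(408.5,249.5),(251.5,178),.116),("v nut",(254,213.5),(387,183),.121),("v ball",(269.5,256),(365,166),.11)]
L+= [("gasket",(397,267),None,.006),("plug",(266,269),None,.032)]
for n,a,b,z in L:
    print(n,onz(t,a,z), None if b is None else onz(s,b,z), None if b is None else proj(s,onz(t,a,z)))
P=onz(t,(405.5,200),.121)[:2];T=onz(t,(408.5,249.5),.116)[:2];print(np.linalg.norm(T-P),np.degrees(np.arctan2(*(T-P)[::-1])))
P=onz(t,(254,213.5),.121)[:2];T=onz(t,(269.5,256),.11)[:2];print(np.linalg.norm(T-P),np.degrees(np.arctan2(*(T-P)[::-1])))
# refine: blobs
im=cv2.cvtColor(t["image"],cv2.COLOR_RGB2HSV)
for (x0,x1,y0,y1) in [(395,420,185,260),(240,280,205,265)]:
    a=cv2.cvtColor(t["image"],cv2.COLOR_RGB2BGR)[y0:y1,x0:x1]
    cv2.imwrite(f"pics/z{x0}.png",cv2.resize(a,None,fx=8,fy=8,interpolation=cv2.INTER_NEAREST))
E
```

```text
in nut [ 0.5349 -0.2038  0.121 ] [ 0.5415 -0.2037  0.121 ] [253.4531 196.6469]
in tip [ 0.4121 -0.2096  0.116 ] [ 0.4282 -0.2085  0.116 ] [251.0695 175.2142]
v nut [0.5051 0.175  0.121 ] [0.5213 0.1714 0.121 ] [386.6609 179.9246]
v ball [0.3978 0.1379 0.11  ] [0.3987 0.1375 0.11  ] [365.081  165.8426]
gasket [ 0.3579 -0.1957  0.006 ] None None
plug [0.3572 0.1593 0.032 ] None None
0.12295447141522188 -177.3015433185026
0.11349310452898642 -160.9250511270733
```

View pics/z395.png

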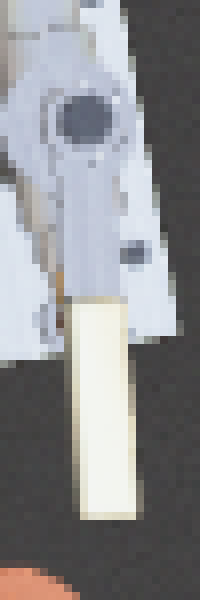

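View pics/z240.png

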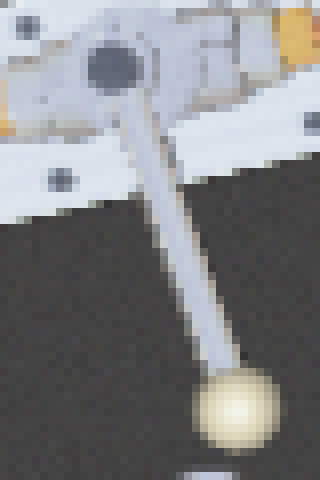

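drive_tool(
  targets=[
    [[0,0.64,-0.285,0,0,0,-1],[0,0.64,-0.285,0,0,0,-1],[0,0.64,-0.285,0,0,0,-1],[0,0.64,-0.285,0,0,0,-1],[0,0.64,-0.285,0,0,0,-1]],
  ],
)

```text
time_s: 1.65
position: [0.3315, -0.3803, 0.2314]
tool_rot: [[0.0, 0.924, 0.382], [-0.0, 0.382, -0.924], [-1.0, 0.0, 0.0]]
ft_force: [-0.5, -0.2, -0.5]
grip_width: 0.0123
```

drive_tool(
  targets=[
    [[0,0.64,-0.285,0,0,0,-1],[0,0.64,-0.285,0,0,0,-1],[0,0.64,-0.285,0,0,0,-1],[0,0.64,-0.285,0,0,0,-1],[0,0.64,-0.285,0,0,0,-1]],
  ],
)

```text
time_s: 2.15
position: [0.4522, -0.2533, 0.2314]
tool_rot: [[0.0, 0.924, 0.382], [-0.0, 0.382, -0.924], [-1.0, 0.0, 0.0]]
ft_force: [0.7, -0.4, 0.1]
grip_width: -0.0002
```

drive_tool(
  targets=[
    [[0,0,0,-0.15,0,0,-1],[0,0,0,-0.15,0,0,-1],[0,0,0,-0.15,0,0,-1],[0,0,0,-0.15,0,0,-1],[0,0,0,-0.15,0,0,-1]],
  ],
)

```text
time_s: 2.65
position: [0.4514, -0.2544, 0.2314]
tool_rot: [[0.0, 0.41, 0.912], [-0.0, 0.912, -0.41], [-1.0, -0.0, 0.0]]
ft_force: [0.1, -0.6, -0.2]
grip_width: 0.0002
```

drive_tool(
  targets=[
    [[0,0,0,-0.15,0,0,-1],[0,0,0,-0.15,0,0,-1],[0,0,0,-0.15,0,0,-1],[0,0,0,-0.15,0,0,-1],[0,0,0,-0.15,0,0,-1]],
  ],
)

```text
time_s: 3.15
position: [0.4514, -0.2544, 0.2314]
tool_rot: [[0.0, -0.321, 0.947], [-0.0, 0.947, 0.321], [-1.0, -0.0, 0.0]]
ft_force: [-0.6, -0.1, -0.4]
grip_width: -0.0004
```

drive_tool(
  targets=[
    [[0,0,0,-0.15,0,0,-1],[0,0,0,-0.15,0,0,-1],[0,0,0,-0.15,0,0,-1],[0,0,0,-0.15,0,0,-1],[0,0,0,-0.15,0,0,-1]],
  ],
)

```text
time_s: 3.65
position: [0.4513, -0.2544, 0.2313]
tool_rot: [[0.0, -0.881, 0.474], [-0.0, 0.474, 0.881], [-1.0, -0.0, 0.0]]
ft_force: [0.3, 0.2, -0.7]
grip_width: 0.0002
```

drive_tool(
  targets=[
    [[0,0,0,-0.15,0,0,-1],[0,0,0,-0.15,0,0,-1],[0,0,0,-0.15,0,0,-1],[0,0,0,-0.1,0,0,-1],[0,0,0,0,0,0,-1]],
  ],
)

```text
time_s: 4.15
position: [0.4514, -0.2544, 0.2314]
tool_rot: [[0.0, -0.999, -0.051], [-0.0, -0.051, 0.999], [-1.0, -0.0, -0.0]]
ft_force: [-0.1, -0.0, 0.2]
grip_width: 0.0004
```

```bash
python3 - <<'E'
from h import *
np.set_printoptions(precision=4,suppress=True)
s=observe(); print(s)
R=s["tool_rot"];print("yaw z",np.degrees(np.arctan2(R[1,2],R[0,2])))
t=get_image("top");cv2.imwrite("pics/top1.png",cv2.cvtColor(t["image"],cv2.COLOR_RGB2BGR))
t=get_image("wrist");cv2.imwrite("pics/wrist1.png",cv2.cvtColor(t["image"],cv2.COLOR_RGB2BGR))
print(t["rvec"],t["tvec"])
for nm,z,uv in [("nut",.121,(.5345,-.2045)),("tip",.116,(.4121,-.2096))]: print(nm,proj(t,[*uv,z]))
E
```

```text
{'time_s': 4.15, 'q': array([ -42.5175,   18.6009,   79.3086,    0.0002,   82.0872, -135.4387]), 'qvel': array([-0.0142,  0.0145, -0.0419, -0.0113,  0.049 ,  6.1842]), 'joint_efforts': array([  0.0028, -41.4574, -22.8387,  -0.0008,  -0.0001,  -1.0885]), 'position': array([ 0.4514, -0.2544,  0.2314]), 'tool_rot': array([[ 0.    , -0.9987, -0.051 ],
       [-0.    , -0.051 ,  0.9987],
       [-1.    , -0.    , -0.    ]]), 'ft_force': array([-0.1078, -0.0206,  0.2101]), 'wrist_torque': array([-0.015 ,  0.0532,  0.0291]), 'grip_width': 0.00035758147137659546}
yaw z 92.92112383561022
[-1.9976 -2.0953 -0.3468] [ 0.2748 -0.4572  0.2396]
nut [372.2024 290.2491]
tip [380.2283 148.2938]
```

View pics/wrist1.png

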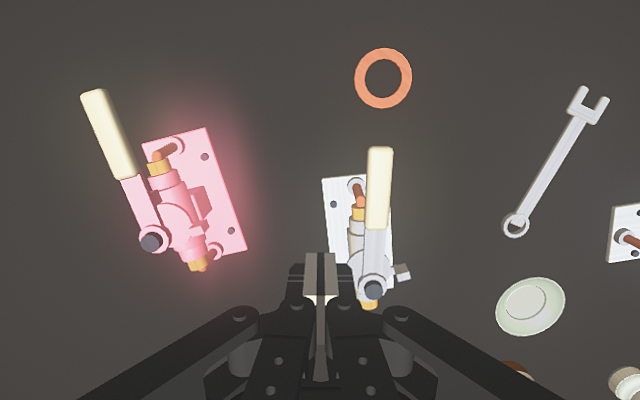

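drive_tool(
  targets=[
    [[0.6,0,0,0,0,0,-1],[0.6,0,0,0,0,0,-1],[0.6,0,0,0,0,0,-1],[0.6,0,0,0,0,0,-1],[0.4,0,0,0,0,0,-1]],
  ],
)

```text
time_s: 4.75
position: [0.4509, -0.254, 0.0895]
tool_rot: [[-0.001, -0.999, -0.048], [0.001, -0.048, 0.999], [-1.0, 0.001, 0.001]]
ft_force: [-0.3, -0.1, 0.4]
grip_width: 0.0004
```

drive_tool(
  targets=[
    [[0,0,0.1,0,0,0,-1],[0,0,0.1,0,0,0,-1],[0,0,0.1,0,0,0,-1],[0,0,0,0,0,0,-1]],
  ],
)

```text
time_s: 5.15
position: [0.451, -0.2389, 0.0925]
tool_rot: [[0.001, -0.999, -0.051], [-0.001, -0.051, 0.999], [-1.0, -0.001, -0.001]]
ft_force: [0.4, 0.1, -0.1]
grip_width: -0.0001
```

drive_tool(
  targets=[
    [[0,0,0.05,0,0,0,-1],[0,0,0.05,0,0,0,-1]],
  ],
)

```text
time_s: 5.35
position: [0.4505, -0.2344, 0.0918]
tool_rot: [[0.001, -0.999, -0.05], [-0.001, -0.05, 0.999], [-1.0, -0.001, -0.001]]
ft_force: [-0.0, 0.3, 0.1]
grip_width: 0.0003
```

drive_tool(
  targets=[
    [[0,0,0.03,0,0,0,-1],[0,0,0.03,0,0,0,-1]],
  ],
)

```text
time_s: 5.55
position: [0.4503, -0.2315, 0.0914]
tool_rot: [[0.0, -0.999, -0.05], [-0.001, -0.05, 0.999], [-1.0, -0.0, -0.001]]
ft_force: [-1.4, -4.0, -0.4]
grip_width: -0.0003
```

drive_tool(
  targets=[
    [[0,0.034,0.138,0.08,0,0,-1],[0,0.034,0.138,0.08,0,0,-1],[0,0.034,0.138,0.08,0,0,-1],[0,0.034,0.138,0.08,0,0,-1],[0,0.034,0.138,0.08,0,0,-1]],
  ],
)

```text
time_s: 6.05
position: [0.4459, -0.1971, 0.0915]
tool_rot: [[0.001, -0.938, 0.346], [-0.002, 0.346, 0.938], [-1.0, -0.002, -0.001]]
ft_force: [1.9, -5.2, -1.5]
grip_width: -0.0002
```

drive_tool(
  targets=[
    [[0,0.034,0.138,0.08,0,0,-1],[0,0.034,0.138,0.08,0,0,-1],[0,0.034,0.138,0.08,0,0,-1],[0,0.034,0.138,0.08,0,0,-1]],
  ],
)

```text
time_s: 6.45
position: [0.4523, -0.1696, 0.0915]
tool_rot: [[0.001, -0.782, 0.624], [-0.002, 0.624, 0.782], [-1.0, -0.002, -0.001]]
ft_force: [0.0, -4.9, -0.7]
grip_width: 0.0002
```

```bash
cat > st.py <<'E'
from h import *
import sys
np.set_printoptions(precision=4,suppress=True)
s=observe(); P=s["position"][:2]; R=s["tool_rot"]; z=R[:2,2]/np.linalg.norm(R[:2,2]); y=R[:2,1]
piv=np.array([.5345,-.2045]) if sys.argv[1]=="in" else np.array([.505,.175])
r=P-piv
print("t",s["time_s"],"pos",s["position"],"yaw",np.degrees(np.arctan2(z[1],z[0])),"|r|",np.linalg.norm(r),"radial(y)",r@y,"off(z)",r@z,"F.z",s["ft_force"][:2]@z,"F.y",s["ft_force"][:2]@y,"Fz",s["ft_force"][2],"q6",s["q"][5])
E
python3 st.py in
```

```text
t 6.45 pos [ 0.4523 -0.1696  0.0915] yaw 51.422514657004015 |r| 0.08931775839369353 radial(y) 0.08605113744423132 off(z) -0.02393422820930337 F.z -3.825213115577468 F.y -3.059749745282134 Fz -0.6633555849504178 q6 -85.97527054447971
```

drive_tool(
  targets=[
    [[0,0.032,0.138,0.08,0,0,-1],[0,0.032,0.138,0.08,0,0,-1],[0,0.032,0.138,0.08,0,0,-1],[0,0.032,0.138,0.08,0,0,-1]],
  ],
)

```text
time_s: 6.85
position: [0.4669, -0.1454, 0.0914]
tool_rot: [[-0.0, -0.546, 0.838], [-0.001, 0.838, 0.546], [-1.0, -0.001, -0.001]]
ft_force: [-2.7, -3.8, 1.1]
grip_width: 0.0
```

```bash
python3 st.py in
```

```text
t 6.85 pos [ 0.4669 -0.1454  0.0914] yaw 33.09602320328651 |r| 0.08978551859865021 radial(y) 0.08643342095628354 off(z) -0.024304372768051474 F.z -4.361035243645224 F.y -1.6849848520322679 Fz 1.0725597971070684 q6 -64.2084277853056
```

drive_tool(
  targets=[
    [[0,0.008,0.034,0.02,0,0,-1],[0,0.008,0.034,0.02,0,0,-1],[0,0.008,0.034,0.02,0,0,-1],[0,0.008,0.034,0.02,0,0,-1],[0,0.008,0.034,0.02,0,0,-1]],
  ],
)

```text
time_s: 7.35
position: [0.4731, -0.1388, 0.0913]
tool_rot: [[-0.0, -0.462, 0.887], [0.0, 0.887, 0.462], [-1.0, 0.0, -0.0]]
ft_force: [-2.5, -2.3, 2.5]
grip_width: -0.0002
```

drive_tool(
  targets=[
    [[0,0.008,0.034,0.02,0,0,-1]],
  ],
)

```text
time_s: 7.45
position: [0.4745, -0.1376, 0.0913]
tool_rot: [[-0.0, -0.444, 0.896], [0.0, 0.896, 0.444], [-1.0, 0.0, -0.0]]
ft_force: [-3.2, -1.3, 3.3]
grip_width: -0.0003
```

drive_tool(
  targets=[
    [[0,0.008,0.034,0.02,0,0,-1]],
  ],
)

```text
time_s: 7.55
position: [0.4758, -0.1364, 0.0913]
tool_rot: [[-0.0, -0.425, 0.905], [0.0, 0.905, 0.425], [-1.0, 0.001, -0.0]]
ft_force: [-3.7, -1.5, 3.8]
grip_width: 0.0003
```

drive_tool(
  targets=[
    [[-0.01,0.008,0.034,0.02,0,0,-1]],
  ],
)

```text
time_s: 7.65
position: [0.4771, -0.1352, 0.0916]
tool_rot: [[-0.001, -0.407, 0.913], [0.001, 0.913, 0.407], [-1.0, 0.001, -0.001]]
ft_force: [-4.6, -1.2, -2.5]
grip_width: -0.0002
```

```bash
python3 st.py in
```

```text
t 7.65 pos [ 0.4771 -0.1352  0.0916] yaw 24.039592166164443 |r| 0.09000691304930718 radial(y) 0.08668122080314966 off(z) -0.024240493277658738 F.z -4.669883271563966 F.y 0.7899628484217046 Fz -2.5116276394345434 q6 -53.57228474263792
```

drive_tool(
  targets=[
    [[0.004,0.007,0.034,0.02,0,0,-1]],
  ],
)

```text
time_s: 7.75
position: [0.4784, -0.1341, 0.0914]
tool_rot: [[-0.001, -0.389, 0.921], [0.001, 0.921, 0.389], [-1.0, 0.001, -0.001]]
ft_force: [-3.8, 0.7, 2.2]
grip_width: -0.0001
```

drive_tool(
  targets=[
    [[0,0.007,0.034,0.02,0,0,-1]],
  ],
)

```text
time_s: 7.85
position: [0.4798, -0.133, 0.0914]
tool_rot: [[-0.001, -0.37, 0.929], [0.001, 0.929, 0.37], [-1.0, 0.001, -0.001]]
ft_force: [-4.6, 0.9, 1.2]
grip_width: 0.0004
```

drive_tool(
  targets=[
    [[0,0.007,0.034,0.02,0,0,-1]],
  ],
)

```text
time_s: 7.95
position: [0.4812, -0.132, 0.0914]
tool_rot: [[-0.001, -0.352, 0.936], [0.001, 0.936, 0.352], [-1.0, 0.002, -0.001]]
ft_force: [-5.5, 1.5, 2.2]
grip_width: -0.0001
```

drive_tool(
  targets=[
    [[0,0.012,0.034,0.02,0,0,-1]],
  ],
)

```text
time_s: 8.05
position: [0.4827, -0.1309, 0.0914]
tool_rot: [[-0.001, -0.333, 0.943], [0.001, 0.943, 0.333], [-1.0, 0.001, -0.001]]
ft_force: [-4.2, 0.9, 1.9]
grip_width: -0.0002
```

drive_tool(
  targets=[
    [[0,0.01,0.034,0.02,0,0,-1]],
  ],
)

```text
time_s: 8.15
position: [0.4841, -0.1298, 0.0914]
tool_rot: [[-0.001, -0.314, 0.949], [0.001, 0.949, 0.314], [-1.0, 0.001, -0.001]]
ft_force: [-5.1, 0.9, 1.2]
grip_width: -0.0001
```

drive_tool(
  targets=[
    [[0,0.009,0.034,0.02,0,0,-1]],
  ],
)

```text
time_s: 8.25
position: [0.4853, -0.1289, 0.0914]
tool_rot: [[-0.002, -0.295, 0.955], [0.001, 0.955, 0.295], [-1.0, 0.001, -0.002]]
ft_force: [-8.5, 0.4, 2.1]
grip_width: -0.0001
```

```bash
python3 st.py in
```

```text
t 8.25 pos [ 0.4853 -0.1289  0.0914] yaw 17.16515538056581 |r| 0.09018428591107086 radial(y) 0.08672626738143532 off(z) -0.024733320311876143 F.z -7.988620700571472 F.y 2.8345761397322162 Fz 2.149428830482106 q6 -45.569065378637205
```

drive_tool(
  targets=[
    [[0,0.006,0.008,0.004,0,0,-1],[0,0,0,0,0,0,-1]],
  ],
)

```text
time_s: 8.45
position: [0.4855, -0.1288, 0.0914]
tool_rot: [[-0.002, -0.292, 0.956], [0.0, 0.956, 0.292], [-1.0, 0.001, -0.002]]
ft_force: [-7.8, -0.7, 1.3]
grip_width: -0.0001
```

```bash
python3 st.py in
```

```text
t 8.45 pos [ 0.4855 -0.1288  0.0914] yaw 16.97913838237535 |r| 0.09019242404645843 radial(y) 0.0867305093743315 off(z) -0.024748288725093298 F.z -7.639711477043012 F.y 1.5733774670800527 Fz 1.3186538130373977 q6 -45.32872527245257
```

drive_tool(
  targets=[
    [[0,0.004,0.016,0,0,0,-1],[0,0,0,0,0,0,-1]],
  ],
)

```text
time_s: 8.65
position: [0.486, -0.1285, 0.0914]
tool_rot: [[-0.002, -0.292, 0.956], [0.0, 0.956, 0.292], [-1.0, 0.001, -0.002]]
ft_force: [-8.1, -1.6, 2.3]
grip_width: -0.0003
```

drive_tool(
  targets=[
    [[0,0.002,0.016,0,0,0,-1],[0,0,0,0,0,0,-1]],
  ],
)

```text
time_s: 8.85
position: [0.4865, -0.1283, 0.0914]
tool_rot: [[-0.003, -0.292, 0.956], [0.0, 0.956, 0.292], [-1.0, 0.001, -0.003]]
ft_force: [-9.2, -2.7, 3.1]
grip_width: -0.0001
```

```bash
python3 st.py in
```

```text
t 8.85 pos [ 0.4865 -0.1283  0.0914] yaw 16.98456471563259 |r| 0.09006686247571578 radial(y) 0.0869207577220997 off(z) -0.02359668939522539 F.z -9.61970804660983 F.y 0.08099972298635338 Fz 3.1080055538236286 q6 -45.17738216672926
```

drive_tool(
  targets=[
    [[0,0,0.02,0,0,0,-1],[0,0,0,0,0,0,-1]],
  ],
)

```text
time_s: 9.05
position: [0.4872, -0.128, 0.0914]
tool_rot: [[-0.004, -0.292, 0.956], [0.0, 0.956, 0.292], [-1.0, 0.001, -0.003]]
ft_force: [-11.1, -2.0, 4.3]
grip_width: 0.0
```

```bash
python3 st.py in;python3 st.py in
```

```text
t 9.05 pos [ 0.4872 -0.128   0.0914] yaw 16.98378611106012 |r| 0.08997595247143413 radial(y) 0.08701899052117837 off(z) -0.022876604620677976 F.z -11.191860447662235 F.y 1.3037130030856745 Fz 4.282476907028591 q6 -45.09017767299407
t 9.05 pos [ 0.4872 -0.128   0.0914] yaw 16.98378611106012 |r| 0.08997595247143413 radial(y) 0.08701899052117837 off(z) -0.022876604620677976 F.z -11.191860447662235 F.y 1.3037130030856745 Fz 4.282476907028591 q6 -45.09017767299407
```

drive_tool(
  targets=[
    [[-0.005,0,0.02,0,0,0,-1],[0,0,0,0,0,0,-1]],
  ],
)

```text
time_s: 9.25
position: [0.4877, -0.1277, 0.0914]
tool_rot: [[-0.005, -0.292, 0.956], [0.0, 0.956, 0.292], [-1.0, 0.002, -0.004]]
ft_force: [-12.4, -3.4, 3.2]
grip_width: 0.0001
```

```bash
python3 st.py in
```

```text
t 9.25 pos [ 0.4877 -0.1277  0.0914] yaw 16.986725350613323 |r| 0.08992197387076273 radial(y) 0.08711962707907019 off(z) -0.022272926592074357 F.z -12.798810621943492 F.y 0.38172991671312284 Fz 3.2431605677209587 q6 -45.00818106338686
```

drive_tool(
  targets=[
    [[0,0,0.006,0,0,0,-1],[0,0,0,0,0,0,-1]],
  ],
)

```text
time_s: 9.45
position: [0.4879, -0.1276, 0.0914]
tool_rot: [[-0.005, -0.292, 0.956], [0.0, 0.956, 0.292], [-1.0, 0.002, -0.005]]
ft_force: [-14.2, -3.4, 3.0]
grip_width: -0.0003
```

drive_tool(
  targets=[
    [[0,0,0,0,0,0,-1],[0,0,0,0,0,0,-1],[0,0,0,0,0,0,-1],[0,0,0,0,0,0,-1]],
  ],
)

```text
time_s: 9.85
position: [0.4878, -0.1276, 0.0914]
tool_rot: [[-0.005, -0.292, 0.956], [0.0, 0.956, 0.292], [-1.0, 0.002, -0.005]]
ft_force: [-14.6, -3.9, 3.7]
grip_width: -0.0004
```

drive_tool(
  targets=[
    [[0,0,0,0,0,0,-1],[0,0,0,0,0,0,-1],[0,0,0,0,0,0,-1],[0,0,0,0,0,0,-1]],
  ],
)

```text
time_s: 10.25
position: [0.4879, -0.1276, 0.0914]
tool_rot: [[-0.005, -0.292, 0.956], [0.0, 0.956, 0.292], [-1.0, 0.002, -0.005]]
ft_force: [-13.6, -4.0, 3.6]
grip_width: -0.0005
```

```bash
python3 st.py in
```

```text
t 10.25 pos [ 0.4879 -0.1276  0.0914] yaw 16.981275962168116 |r| 0.08991094655727386 radial(y) 0.08713690912268786 off(z) -0.022160402813184973 F.z -14.211685356665892 F.y 0.1447865401635039 Fz 3.572919766356321 q6 -44.98365946281503
```

drive_tool(
  targets=[
    [[0,0,-0.03,0,0,0,-1],[0,0,-0.05,0,0,0,-1],[0,0,-0.1,0,0,0,-1],[0,0,-0.3,0,0,0,-1],[0,0,-0.3,0,0,0,-1]],
  ],
)

```text
time_s: 10.75
position: [0.4528, -0.1393, 0.0921]
tool_rot: [[0.002, -0.293, 0.956], [-0.001, 0.956, 0.293], [-1.0, -0.001, 0.002]]
ft_force: [0.4, -0.2, 0.5]
grip_width: -0.0001
```

drive_tool(
  targets=[
    [[-0.6,0,0,0,0,0,-1],[-0.6,0,0,0,0,0,-1],[-0.6,0,0,0,0,0,-1],[-0.6,0,0,0,0,0,-1],[-0.6,0,0,0,0,0,-1]],
  ],
)

```text
time_s: 11.25
position: [0.4528, -0.1391, 0.2435]
tool_rot: [[0.002, -0.292, 0.956], [-0.001, 0.956, 0.292], [-1.0, -0.001, 0.002]]
ft_force: [0.6, -0.3, -0.8]
grip_width: 0.0
```

```bash
python3 st.py in; python3 - <<'E'
from h import *
for n in("top","scene"):
    t=get_image(n);a=cv2.cvtColor(t["image"],cv2.COLOR_RGB2BGR)
    a=a[140:300,230:550] if n=="top" else a[110:310,120:500]
    cv2.imwrite(f"pics/{n}2.png",cv2.resize(a,None,fx=2,fy=2,interpolation=cv2.INTER_CUBIC))
E
```

```text
t 11.25 pos [ 0.4528 -0.1391  0.2435] yaw 16.993970084204697 |r| 0.10465353025262772 radial(y) 0.0864465303071023 off(z) -0.05898578420373408 F.z 0.5142163427828517 F.y -0.4337355570351718 Fz -0.8110855576259146 q6 -48.452976023933026
```

View pics/top2.png

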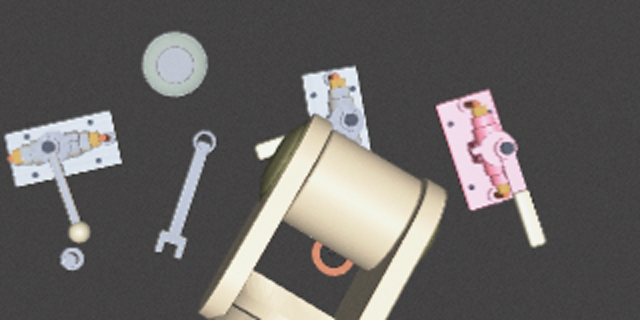

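View pics/scene2.png

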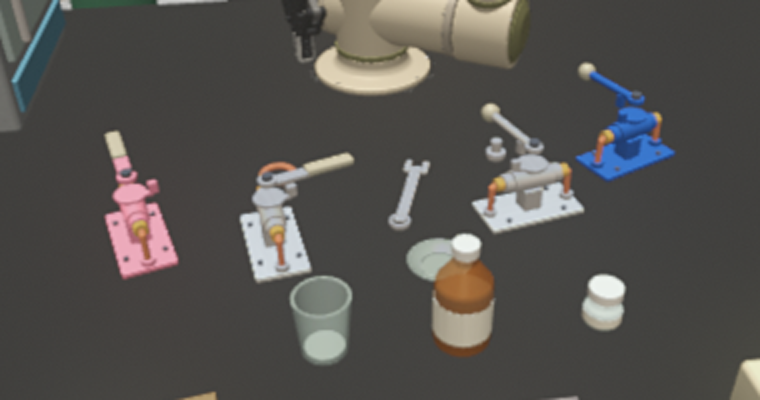

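drive_tool(
  targets=[
    [[0,0.65,0.11,0,0,0,-1],[0,0.65,0.11,0,0,0,-1],[0,0.65,0.11,0,0,0,-1],[0,0.65,0.11,0,0,0,-1],[0,0.65,0.11,0,0,0,-1]],
  ],
)

```text
time_s: 11.85
position: [0.4311, 0.0257, 0.2415]
tool_rot: [[0.001, -0.292, 0.956], [0.0, 0.956, 0.292], [-1.0, 0.0, 0.001]]
ft_force: [0.5, -0.8, -0.1]
grip_width: -0.0
```

drive_tool(
  targets=[
    [[0,0.65,0.11,0,0,0,-1],[0,0.65,0.11,0,0,0,-1],[0,0.65,0.11,0,0,0,-1],[0,0.65,0.11,0,0,0,-1],[0,0.65,0.11,0,0,0,-1]],
  ],
)

```text
time_s: 12.35
position: [0.4098, 0.1893, 0.2415]
tool_rot: [[0.001, -0.292, 0.956], [0.001, 0.956, 0.292], [-1.0, 0.0, 0.001]]
ft_force: [0.9, 0.2, 0.2]
grip_width: 0.0003
```

drive_tool(
  targets=[
    [[0,0,0,0.15,0,0,-1],[0,0,0,0.15,0,0,-1],[0,0,0,0.15,0,0,-1],[0,0,0,0.15,0,0,-1],[0,0,0,0.15,0,0,-1]],
  ],
)

```text
time_s: 12.85
position: [0.4101, 0.188, 0.2413]
tool_rot: [[0.0, 0.443, 0.896], [0.001, 0.896, -0.443], [-1.0, 0.001, 0.0]]
ft_force: [-0.3, -0.4, -0.2]
grip_width: -0.0001
```

drive_tool(
  targets=[
    [[0,0,0,0.15,0,0,-1],[0,0,0,0.15,0,0,-1],[0,0,0,0.15,0,0,-1],[0,0,0,0.15,0,0,-1],[0,0,0,0.15,0,0,-1]],
  ],
)

```text
time_s: 13.35
position: [0.4102, 0.188, 0.2414]
tool_rot: [[0.0, 0.935, 0.354], [0.001, 0.354, -0.935], [-1.0, 0.001, -0.0]]
ft_force: [0.1, 0.1, -0.2]
grip_width: 0.0001
```

drive_tool(
  targets=[
    [[0,0,0,0.036,0,0,-1],[0,0,0,0,0,0,-1]],
  ],
)

```text
time_s: 13.55
position: [0.4101, 0.188, 0.2414]
tool_rot: [[0.0, 0.946, 0.325], [0.0, 0.325, -0.946], [-1.0, 0.0, -0.0]]
ft_force: [0.4, 1.2, 0.3]
grip_width: 0.0002
```

```bash
python3 st.py vent; python3 - <<'E'
from h import *
t=get_image("wrist");a=cv2.cvtColor(t["image"],cv2.COLOR_RGB2BGR)
cv2.imwrite("pics/wrist3.png",a)
for nm,X in [("nut",(.505,.175,.121)),("ball",(.3978,.1379,.11))]: print(nm,proj(t,X))
t=get_image("top");a=cv2.cvtColor(t["image"],cv2.COLOR_RGB2BGR)[140:300,230:550]
cv2.imwrite("pics/top3.png",cv2.resize(a,None,fx=2,fy=2,interpolation=cv2.INTER_CUBIC))
E
```

```text
t 13.55 pos [0.4101 0.188  0.2414] yaw -71.01041029012346 |r| 0.09578528931529329 radial(y) -0.08552081995746748 off(z) -0.04313943669775803 F.z -1.000211665091223 F.y 0.7147126332836718 Fz 0.34704715504715894 q6 80.52049522554906
nut [380.19780914  81.66467691]
ball [371.14773505 219.64786537]
```

View pics/wrist3.png

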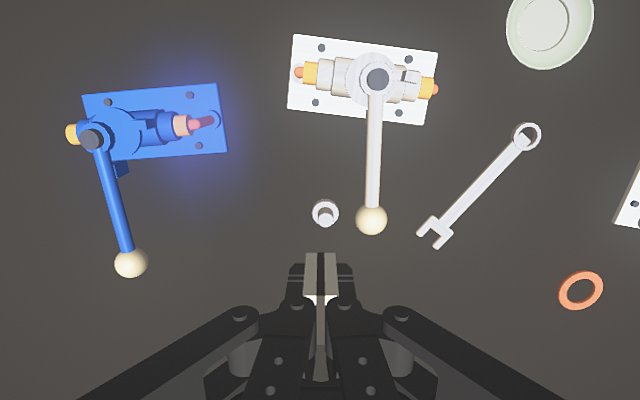

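View pics/top3.png

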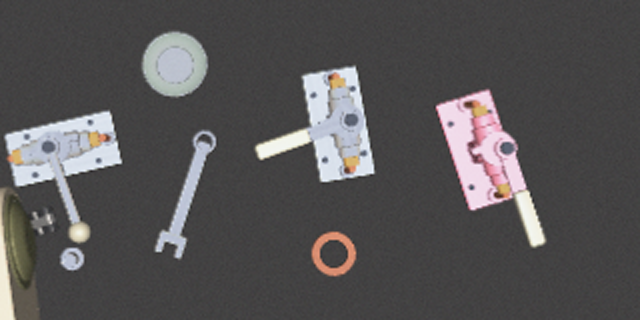

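drive_tool(
  targets=[
    [[0.6,0.06,0,0,0,0,-1],[0.6,0,0,0,0,0,-1],[0.6,0,0,0,0,0,-1],[0.6,0,0,0,0,0,-1],[0.6,0,0,0,0,0,-1]],
  ],
)

```text
time_s: 14.15
position: [0.4129, 0.1889, 0.0907]
tool_rot: [[0.001, 0.945, 0.327], [0.0, 0.327, -0.945], [-1.0, 0.001, -0.0]]
ft_force: [0.1, -0.1, 0.7]
grip_width: 0.0
```

drive_tool(
  targets=[
    [[0,0,0.1,0,0,0,-1],[0,0,0.1,0,0,0,-1],[0,0,0.1,0,0,0,-1],[0,0,0.04,0,0,0,-1],[0,0,0,0,0,0,-1]],
  ],
)

```text
time_s: 14.65
position: [0.4189, 0.1725, 0.0928]
tool_rot: [[0.002, 0.946, 0.325], [0.0, 0.325, -0.946], [-1.0, 0.002, 0.0]]
ft_force: [0.0, 0.5, -0.4]
grip_width: -0.0
```

drive_tool(
  targets=[
    [[0,0,0.04,0,0,0,-1],[0,0,0.04,0,0,0,-1]],
  ],
)

```text
time_s: 14.85
position: [0.4197, 0.1689, 0.0921]
tool_rot: [[0.0, 0.945, 0.326], [0.0, 0.326, -0.945], [-1.0, 0.0, 0.0]]
ft_force: [0.4, -0.1, 0.5]
grip_width: 0.0001
```

```bash
python3 st.py vent
```

```text
t 14.85 pos [0.4197 0.1689 0.0921] yaw -70.97220161945414 |r| 0.08548438432280357 radial(y) -0.0825855926230321 off(z) -0.022072565449759295 F.z 0.22874187481193253 F.y 0.3824250068330018 Fz 0.45708727597283144 q6 77.84583036688372
```

drive_tool(
  targets=[
    [[0,0,0.03,0,0,0,-1],[0,0,0.02,0,0,0,-1]],
  ],
)

```text
time_s: 15.05
position: [0.4205, 0.1666, 0.0919]
tool_rot: [[-0.0, 0.945, 0.326], [0.0, 0.326, -0.945], [-1.0, 0.0, -0.0]]
ft_force: [0.0, 2.2, 0.7]
grip_width: 0.0003
```

drive_tool(
  targets=[
    [[0,0,0.02,0,0,0,-1],[0,0,0.02,0,0,0,-1]],
  ],
)

```text
time_s: 15.25
position: [0.4209, 0.165, 0.0919]
tool_rot: [[-0.0, 0.945, 0.326], [0.001, 0.326, -0.945], [-1.0, -0.0, -0.001]]
ft_force: [-1.3, 4.9, 1.3]
grip_width: -0.0001
```

```bash
python3 st.py vent
```

```text
t 15.25 pos [0.4209 0.165  0.0919] yaw -70.9885137664501 |r| 0.08464370821502872 radial(y) -0.08271571820657825 off(z) -0.017962930963028582 F.z -5.0476080280147855 F.y 0.3652052746803231 Fz 1.3306938464701288 q6 77.28136780584019
```

drive_tool(
  targets=[
    [[0,-0.026,0.137,-0.08,0,0,-1],[0,-0.026,0.137,-0.08,0,0,-1],[0,-0.026,0.137,-0.08,0,0,-1],[0,-0.026,0.137,-0.08,0,0,-1],[0,-0.026,0.137,-0.08,0,0,-1]],
  ],
)

```text
time_s: 15.75
position: [0.4315, 0.1319, 0.0919]
tool_rot: [[-0.0, 0.742, 0.671], [0.001, 0.671, -0.742], [-1.0, 0.001, -0.001]]
ft_force: [-1.6, 5.2, 0.2]
grip_width: 0.0001
```

```bash
python3 st.py vent
```

```text
t 15.75 pos [0.4315 0.1319 0.0919] yaw -47.876140924369004 |r| 0.0852393887057498 radial(y) -0.08346241951678428 off(z) -0.01731407184585757 F.z -4.945788225010212 F.y 2.2812969412761217 Fz 0.20688229467535985 q6 49.7082300352291
```

drive_tool(
  targets=[
    [[0,-0.022,0.137,-0.08,0,0,-1],[0,-0.022,0.137,-0.08,0,0,-1],[0,-0.022,0.137,-0.08,0,0,-1],[0,-0.022,0.137,-0.08,0,0,-1]],
  ],
)

```text
time_s: 16.15
position: [0.4486, 0.1105, 0.0917]
tool_rot: [[-0.002, 0.493, 0.87], [0.001, 0.87, -0.493], [-1.0, -0.0, -0.002]]
ft_force: [-2.7, 5.2, 1.7]
grip_width: -0.0001
```

drive_tool(
  targets=[
    [[0,-0.022,0.137,-0.08,0,0,-1],[0,-0.022,0.137,-0.08,0,0,-1],[0,-0.022,0.137,-0.08,0,0,-1],[0,-0.022,0.137,-0.08,0,0,-1]],
  ],
)

```text
time_s: 16.55
position: [0.4718, 0.0957, 0.0917]
tool_rot: [[-0.003, 0.194, 0.981], [0.0, 0.981, -0.194], [-1.0, -0.0, -0.003]]
ft_force: [-3.4, 3.6, 3.0]
grip_width: -0.0003
```

```bash
python3 st.py vent
```

```text
t 16.55 pos [0.4718 0.0957 0.0917] yaw -11.197509824262923 |r| 0.08594886682174163 radial(y) -0.0842051551295224 off(z) -0.017224854759151233 F.z -4.009331233746506 F.y 2.9231512168183316 Fz 2.9697480649906343 q6 8.541473241557872
```

drive_tool(
  targets=[
    [[-0.005,0.004,0.034,-0.02,0,0,-1],[0,0,0.034,-0.02,0,0,-1],[0,-0.004,0.034,-0.02,0,0,-1],[0,-0.004,0.034,-0.02,0,0,-1],[0,-0.004,0.034,-0.02,0,0,-1]],
  ],
)

```text
time_s: 17.05
position: [0.4798, 0.0936, 0.0917]
tool_rot: [[-0.003, 0.099, 0.995], [-0.001, 0.995, -0.099], [-1.0, -0.001, -0.003]]
ft_force: [-5.7, -3.4, 0.0]
grip_width: -0.0
```

drive_tool(
  targets=[
    [[0,-0.004,0.034,-0.02,0,0,-1]],
  ],
)

```text
time_s: 17.15
position: [0.4815, 0.0932, 0.0917]
tool_rot: [[-0.003, 0.079, 0.997], [-0.001, 0.997, -0.079], [-1.0, -0.001, -0.003]]
ft_force: [-4.7, -2.6, 0.8]
grip_width: 0.0002
```

drive_tool(
  targets=[
    [[0,-0.004,0.034,-0.02,0,0,-1]],
  ],
)

```text
time_s: 17.25
position: [0.4832, 0.0928, 0.0917]
tool_rot: [[-0.003, 0.059, 0.998], [-0.001, 0.998, -0.059], [-1.0, -0.001, -0.003]]
ft_force: [-4.6, -2.4, 0.4]
grip_width: -0.0
```

drive_tool(
  targets=[
    [[0,-0.004,0.034,-0.02,0,0,-1]],
  ],
)

```text
time_s: 17.35
position: [0.4849, 0.0925, 0.0917]
tool_rot: [[-0.003, 0.039, 0.999], [-0.001, 0.999, -0.039], [-1.0, -0.001, -0.003]]
ft_force: [-3.9, -3.4, -0.3]
grip_width: 0.0002
```

```bash
python3 st.py vent
```

```text
t 17.35 pos [0.4849 0.0925 0.0917] yaw -2.25420793181529 |r| 0.08487649926941439 radial(y) -0.08319168328344666 off(z) -0.016826767565081443 F.z -3.79465305854763 F.y -3.596448163935033 Fz -0.2724638036378079 q6 -0.6197460911924769
```

Friction now pulls the other way (F.y -3.6), so I'll move slightly outward while stepping.

drive_tool(
  targets=[
    [[0,-0.012,0.034,-0.02,0,0,-1]],
  ],
)

```text
time_s: 17.45
position: [0.4866, 0.092, 0.0918]
tool_rot: [[-0.003, 0.019, 1.0], [-0.001, 1.0, -0.019], [-1.0, -0.001, -0.003]]
ft_force: [-4.1, -1.6, 0.4]
grip_width: -0.0001
```

drive_tool(
  targets=[
    [[0,-0.01,0.034,-0.02,0,0,-1]],
  ],
)

```text
time_s: 17.55
position: [0.4885, 0.0916, 0.0918]
tool_rot: [[-0.002, -0.001, 1.0], [-0.001, 1.0, 0.001], [-1.0, -0.001, -0.002]]
ft_force: [-4.6, -0.8, -0.6]
grip_width: -0.0
```

drive_tool(
  targets=[
    [[0,-0.007,0.034,-0.02,0,0,-1]],
  ],
)

```text
time_s: 17.65
position: [0.4905, 0.0913, 0.0918]
tool_rot: [[-0.002, -0.022, 1.0], [-0.0, 1.0, 0.022], [-1.0, -0.0, -0.002]]
ft_force: [-4.9, -2.4, -2.2]
grip_width: -0.0001
```

drive_tool(
  targets=[
    [[0.003,-0.008,0.034,-0.02,0,0,-1]],
  ],
)

```text
time_s: 17.75
position: [0.4925, 0.091, 0.0918]
tool_rot: [[-0.001, -0.042, 0.999], [-0.0, 0.999, 0.042], [-1.0, -0.0, -0.001]]
ft_force: [-5.1, -2.0, -1.4]
grip_width: -0.0002
```

drive_tool(
  targets=[
    [[0,-0.008,0.034,-0.02,0,0,-1]],
  ],
)

```text
time_s: 17.85
position: [0.4944, 0.0907, 0.0918]
tool_rot: [[-0.001, -0.062, 0.998], [-0.0, 0.998, 0.062], [-1.0, -0.0, -0.001]]
ft_force: [-5.2, -1.8, -2.0]
grip_width: 0.0002
```

drive_tool(
  targets=[
    [[0,-0.006,0.034,-0.02,0,0,-1]],
  ],
)

```text
time_s: 17.95
position: [0.4962, 0.0905, 0.0919]
tool_rot: [[-0.0, -0.082, 0.997], [-0.0, 0.997, 0.082], [-1.0, -0.0, -0.0]]
ft_force: [-4.1, -1.7, -2.5]
grip_width: 0.0003
```

```bash
python3 st.py vent
```

```text
t 17.95 pos [0.4962 0.0905 0.0919] yaw 4.728896393086654 |r| 0.08491721969890552 radial(y) -0.08344307709307361 off(z) -0.01575395252712755 F.z -4.2465995206347795 F.y -1.3181879205455949 Fz -2.465318143059907 q6 -7.852617372642262
```

drive_tool(
  targets=[
    [[0.004,-0.006,0.034,-0.02,0,0,-1]],
  ],
)

```text
time_s: 18.05
position: [0.498, 0.0903, 0.0918]
tool_rot: [[-0.0, -0.102, 0.995], [-0.0, 0.995, 0.102], [-1.0, -0.0, -0.0]]
ft_force: [-5.0, -1.6, 0.1]
grip_width: -0.0
```

drive_tool(
  targets=[
    [[0,-0.006,0.034,-0.02,0,0,-1]],
  ],
)

```text
time_s: 18.15
position: [0.4998, 0.0902, 0.0918]
tool_rot: [[0.0, -0.122, 0.992], [-0.0, 0.992, 0.122], [-1.0, -0.0, 0.0]]
ft_force: [-5.3, -1.5, -1.1]
grip_width: -0.0001
```

drive_tool(
  targets=[
    [[0,-0.006,0.034,-0.02,0,0,-1]],
  ],
)

```text
time_s: 18.25
position: [0.501, 0.09, 0.0917]
tool_rot: [[-0.001, -0.142, 0.99], [-0.0, 0.99, 0.142], [-1.0, -0.0, -0.001]]
ft_force: [-8.6, -3.7, 1.0]
grip_width: 0.0001
```

Force along z is about -9, so it has met the stop. I'll press on in small steps.

drive_tool(
  targets=[
    [[0,-0.003,0.016,-0.004,0,0,-1],[0,0,0,0,0,0,-1]],
  ],
)

```text
time_s: 18.45
position: [0.5014, 0.09, 0.0917]
tool_rot: [[-0.002, -0.146, 0.989], [-0.0, 0.989, 0.146], [-1.0, -0.0, -0.002]]
ft_force: [-7.3, -3.2, 1.5]
grip_width: -0.0
```

```bash
python3 st.py vent
```

```text
t 18.45 pos [0.5014 0.09   0.0917] yaw 8.369867405318347 |r| 0.085039150819176 radial(y) -0.08354231377815348 off(z) -0.01588517654576405 F.z -7.729237414200858 F.y -2.0574709496547148 Fz 1.4654121875282182 q6 -11.498358936233235
```

drive_tool(
  targets=[
    [[-0.003,-0.003,0.02,0,0,0,-1],[0,0,0,0,0,0,-1]],
  ],
)

```text
time_s: 18.65
position: [0.502, 0.0901, 0.0917]
tool_rot: [[-0.003, -0.145, 0.989], [-0.0, 0.989, 0.145], [-1.0, 0.0, -0.003]]
ft_force: [-9.4, -2.7, 1.3]
grip_width: 0.0001
```

drive_tool(
  targets=[
    [[-0.003,-0.003,0.02,0,0,0,-1],[0,0,0,0,0,0,-1]],
  ],
)

```text
time_s: 18.85
position: [0.5025, 0.0901, 0.0917]
tool_rot: [[-0.004, -0.146, 0.989], [-0.0, 0.989, 0.146], [-1.0, 0.0, -0.004]]
ft_force: [-12.0, -2.8, 1.0]
grip_width: -0.0002
```

```bash
python3 st.py vent
```

```text
t 18.85 pos [0.5025 0.0901 0.0917] yaw 8.36787227245047 |r| 0.08492520139350715 radial(y) -0.08362658431164455 off(z) -0.01479484732859336 F.z -12.304687943929702 F.y -0.9760884233161485 Fz 1.0035124445397123 q6 -11.478944725966159
```

drive_tool(
  targets=[
    [[0,0,0.014,0,0,0,-1],[0,0,0,0,0,0,-1]],
  ],
)

```text
time_s: 19.05
position: [0.5029, 0.0902, 0.0917]
tool_rot: [[-0.005, -0.146, 0.989], [-0.0, 0.989, 0.146], [-1.0, 0.0, -0.005]]
ft_force: [-11.9, -3.3, 1.9]
grip_width: 0.0001
```

drive_tool(
  targets=[
    [[0,0,0,0,0,0,-1],[0,0,0,0,0,0,-1],[0,0,0,0,0,0,-1],[0,0,0,0,0,0,-1]],
  ],
)

```text
time_s: 19.45
position: [0.5029, 0.0902, 0.0917]
tool_rot: [[-0.005, -0.146, 0.989], [-0.0, 0.989, 0.146], [-1.0, 0.0, -0.005]]
ft_force: [-12.2, -3.6, 2.8]
grip_width: 0.0002
```

drive_tool(
  targets=[
    [[0,0,0,0,0,0,-1],[0,0,0,0,0,0,-1],[0,0,0,0,0,0,-1],[0,0,0,0,0,0,-1]],
  ],
)

```text
time_s: 19.85
position: [0.5029, 0.0902, 0.0917]
tool_rot: [[-0.005, -0.146, 0.989], [-0.0, 0.989, 0.146], [-1.0, 0.0, -0.005]]
ft_force: [-12.0, -4.1, 2.1]
grip_width: -0.0002
```

```bash
python3 st.py vent
```

```text
t 19.85 pos [0.5029 0.0902 0.0917] yaw 8.372257059284777 |r| 0.08483874277742023 radial(y) -0.08360719107549412 off(z) -0.014403235411546327 F.z -12.428399580807369 F.y -2.2655639375459855 Fz 2.1233784494471952 q6 -11.46174130575625
```

drive_tool(
  targets=[
    [[0,-0.002,0.016,0,0,0,-1],[0,0,0,0,0,0,-1]],
  ],
)

```text
time_s: 20.05
position: [0.5034, 0.0902, 0.0917]
tool_rot: [[-0.006, -0.146, 0.989], [-0.0, 0.989, 0.146], [-1.0, 0.0, -0.006]]
ft_force: [-13.6, -2.6, 3.4]
grip_width: 0.0001
```

drive_tool(
  targets=[
    [[0,0,0,0,0,0,-1],[0,0,0,0,0,0,-1],[0,0,0,0,0,0,-1],[0,0,0,0,0,0,-1]],
  ],
)

```text
time_s: 20.45
position: [0.5034, 0.0902, 0.0917]
tool_rot: [[-0.006, -0.146, 0.989], [-0.0, 0.989, 0.146], [-1.0, 0.0, -0.006]]
ft_force: [-13.6, -3.7, 3.2]
grip_width: -0.0001
```

drive_tool(
  targets=[
    [[0,0,0,0,0,0,-1],[0,0,0,0,0,0,-1],[0,0,0,0,0,0,-1],[0,0,0,0,0,0,-1]],
  ],
)

```text
time_s: 20.85
position: [0.5035, 0.0902, 0.0917]
tool_rot: [[-0.006, -0.146, 0.989], [-0.0, 0.989, 0.146], [-1.0, 0.0, -0.006]]
ft_force: [-13.1, -3.6, 3.5]
grip_width: -0.0003
```

drive_tool(
  targets=[
    [[0,0,-0.03,0,0,0,-1],[0,0,-0.05,0,0,0,-1],[0,0,-0.1,0,0,0,-1],[0,0,-0.3,0,0,0,-1],[0,0,-0.3,0,0,0,-1]],
  ],
)

```text
time_s: 21.35
position: [0.4678, 0.0846, 0.0926]
tool_rot: [[0.003, -0.145, 0.989], [0.0, 0.989, 0.145], [-1.0, -0.0, 0.003]]
ft_force: [-0.5, -0.1, 0.2]
grip_width: 0.0003
```

drive_tool(
  targets=[
    [[-0.6,0,0,0,0,0,-1],[-0.6,0,0,0,0,0,-1],[-0.6,0,0,0,0,0,-1],[-0.6,0,0,0,0,0,-1],[-0.6,0,0,0,0,0,-1]],
  ],
)

```text
time_s: 21.85
position: [0.4677, 0.0847, 0.2441]
tool_rot: [[0.004, -0.145, 0.989], [0.0, 0.989, 0.145], [-1.0, -0.0, 0.003]]
ft_force: [1.2, 0.1, 0.3]
grip_width: -0.0
```

```bash
python3 st.py vent; python3 - <<'E'
from h import *
for n in("top","scene"):
    t=get_image(n);a=cv2.cvtColor(t["image"],cv2.COLOR_RGB2BGR)
    a=a[90:310,160:550] if n=="top" else a[110:310,120:500]
    cv2.imwrite(f"pics/{n}4.png",cv2.resize(a,None,fx=2,fy=2,interpolation=cv2.INTER_CUBIC))
E
```

```text
t 21.85 pos [0.4677 0.0847 0.2441] yaw 8.329276533378053 |r| 0.09770607991364648 radial(y) -0.08395465523114355 off(z) -0.049981024204196485 F.z 1.2357619528915984 F.y -0.055563054798856114 Fz 0.31820996587510514 q6 -12.395052107174958
```

View pics/top4.png

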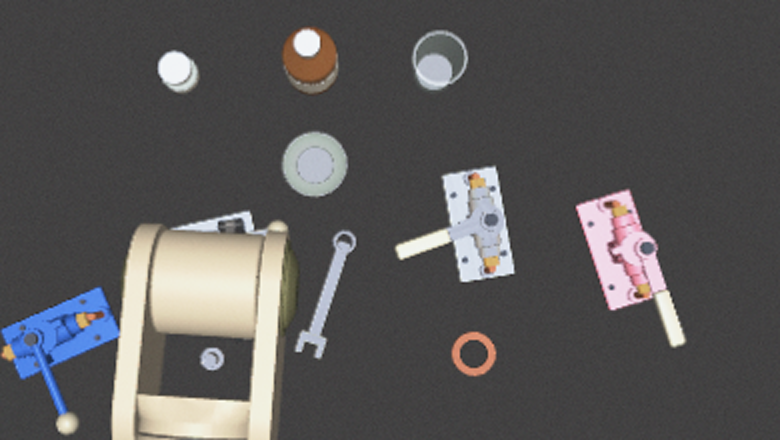

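View pics/scene4.png

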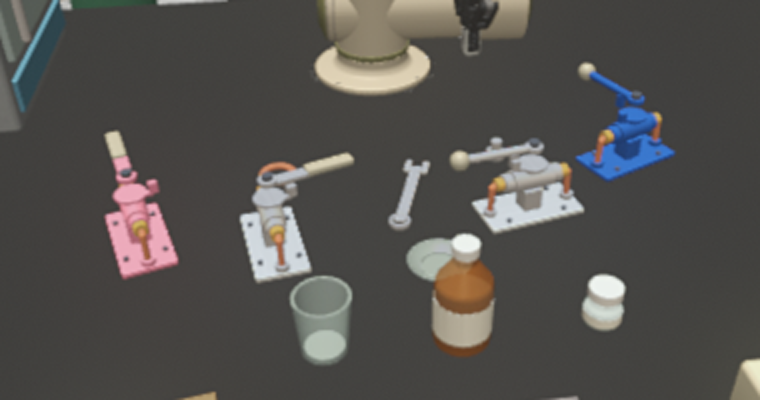

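Both silver handles are swung to their stops and everything else is where it was, with the arm clear at z = 0.24 m. I'm handing the job in.

```bash
python3 -c "
from rig import *
print(close_job())"
```

```text
the job is handed in; nothing more can be done
None
```

I closed the inlet valve first, then opened the vent valve. Both handles are seated against their stops, and I handed the job in at about 22 s of the 72 s allowed.

| Handle | Direction | Angle at stop (estimated) | Push while seated | Hold time |
|---|---|---|---|---|
| Inlet | Clockwise | about 1.44 rad | about 14 N square to the handle | about 0.8 s |
| Vent | Counter-clockwise | about 1.5 rad | about 12.5 N, then 13.5–14 N | about 0.8 s at each level |

- **Force limits:** no wrist reading went above about 15.5 N, including sideways friction. These are readings from the end of each move.
- **Last pictures:** both silver handles are in their turned positions. The pink and blue look-alikes and all loose items look unmoved. The arm is clear of everything, about 0.24 m up.
- **What the checks don't fully settle:**
    - The push rose more softly than the quoted 6 N per mm, about 3 N per mm in measured tool travel. I put that down to give in the arm and fingers. At both stops the push climbed from about 4 N to about 14 N within a few millimetres.
    - In the final top view the arm hid the vent handle, so I checked it only in the scene camera.
    - The vent axis seen by the wrist camera was about 2–3 mm off my first estimate. I allowed for it when placing the fingers.

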